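# Pin the brazing stand's swing arm in its yoke

## Task

Lock the pipe holder of the brazing stand for work: swing its arm fully into the yoke until it stops, then take the large hitch pin from its wooden block and pass it down through both ears and the sprung eye trapped between them, pressing it fully home so that its collar sits flat on the upper ear. Work by feel, never ram or force anything, leave the other things alone, and let go of the pin at the end.

Things in the scene. Friction and masses are not known exactly. Their poses are not given: they have to be found in the camera images.
- stand: fixed bench stand, blue base plate 110 x 300 x 8 mm. Origin on the work surface below the yoke's bore axis; z up; +y from the steel yoke to the arm's pivot post. Yoke: jaw open to -x and both sides, back web at x = +25 to +37 mm; two level ears 50 x 50 x 10 mm, lower at z = 40 to 50, upper at z = 66 to 76 mm, holes on the bore axis: lower 16, upper 20 mm wide.
- bore_top (a point): centre of the hole's mouth in the upper ear, on its top face (z = 76 mm above the work surface); axes as the stand's
- pivot (a point): on the arm's vertical pivot axis at the arm's mid height (58 mm above the work surface), 170 mm from the bore axis along the stand's +y. A saddle there carries a copper pipe, 110 mm long, across the arm; its top is 99 mm above the work surface
- swing_arm (a joint): angle of the swing arm (rad): 0 = fully in the yoke at its stop; up to 1.2 = swung out to the stand's -x side. A flat dark bar 24 mm wide, 12 mm thick (z = 52 to 64 mm), 130 mm long from the pivot, pointing along (-sin a, -cos a) in the stand's x, y. Friction (about 0.6 N m) keeps it where it is left.
- bar_end (a point): end of the bar. Steel eye (34 mm outside, 16 mm hole, z = 52 to 64 mm) sits beyond it on a stiff riveted link: with the arm home its hole is 3 mm nearer the pivot than the bore and, unmeasured, up to 7 mm to either side. The pin's nose must find it; its taper then drags it into line (sideways friction 1 N, spring along the arm 13 N + 3 N/mm). Pinched so, the pin must be pressed home (10 to 18 N).
- hitch_pin: large steel hitch pin, upright and loose in the hole of a 56 mm square, 70 mm high wooden block, collar on its top. Origin at the centre of its point, z towards the head. From the point: nose 9 mm across, 14 mm long; taper to 14 mm across at 26 mm; 14 mm to 52 mm; 18 mm up to the collar at 62 mm. Collar 27 mm across, 5 mm thick; above it a round stem 18 mm across, 42 mm tall. About 160 g.
- pin_shoulder (a point): centre of the underside of the hitch pin's collar, 62 mm above its point
- small_pin: a smaller pin (collar 19 mm, stem 11 mm across and 26 mm tall) in a block of its own; not the one, leave it. Origin at its point
- brass_tee: loose brass tee fitting about 60 mm long, lying on the bench; leave it. Origin on its underside
- wrench: loose wrench on the bench; leave it
- carton: closed cardboard carton 130 x 100 x 85 mm; leave it. Origin at the centre of its underside
There are look-alikes about, which are no part of the job. Leave any black or orange look-alike of the hitch_pin alone.

How it is judged (in metres and radians):
On the way:
1. the arm is swung fully into the yoke (value of joint swing_arm below 0.025 rad), for 0.2 s.
At the end, for the whole second after the job is handed in: The arm is in the yoke (within 0.03 rad of its stop) and the hitch pin stands upright (within 0.1 rad) in the bore, through both ears and the eye, its collar within 1.5 mm of the upper ear's top face and within 4 mm of the bore axis, at rest (z of pin_shoulder in the frame of bore_top between -0.0025 and 0.0015 m and horizontal distance between pin_shoulder and bore_top below 0.004 m and angle between the z axis of hitch_pin and the z axis of stand, either way round below 0.1 rad and value of joint swing_arm below 0.03 rad and linear speed of hitch_pin below 0.02 m/s); the robot touches nothing.
It fails at once if the pin is rammed: more than 65 N in all between the hitch pin and the stand or its arm (contact force between hitch_pin and stand above 65 N).
It fails at once if the arm is forced: more than 35 N between the fingers and the stand or its arm (contact force between the fingers and stand above 35 N).
It fails at once if a bystander is disturbed: small pin, tee, wrench or carton moved more than 20 mm (distance of any of small_pin, brass_tee, wrench, carton from where it was at the start of the episode above 0.02 m).
It also fails if it takes over 72 s, if anything falls off the work surface, if the arm or the gripper's body presses on something with over 40 N, if the wrist force passes 120 N, or if a joint passes its speed limit or range.

## Robot

A 7-joint arm with a two-finger parallel gripper is mounted at the origin on the work surface. World frame = base frame: x ahead of the robot, y to its left, z up, the work surface at z = 0. Lengths are in mm, angles in rad, forces in N, time in s.
With the tool pointing down it reaches from about 400 to 850 mm from the base axis. Payload 6.9 kg.
Tool frame: the origin (TCP) lies on the centre line of the jaws, within the pads' length; the fingertips stand 25 mm ahead of it and the grasp point (between the pads) lies 6 mm ahead of it; z points along the fingers, y is the line along which they close (so a half turn about z gives the same grasp; the last joint's range is limited). The gripper opens to 85 mm and grips with 20 to 120 N. Pads are 22 mm wide; open, the fingers measure 114 mm over their backs; the gripper's body (76 mm by 85 mm) begins 54 mm behind the grasp point. The pads swing forward as they close: fully open they stand 13 mm farther back than shut.
Start: joints at [1.28, 0.507, -0.238, 1.5, 0.126, 1.149, -0.155], TCP at [241.513, -576.44, 256.275] pointing down, gripper open.
Joint ranges: [-3.08, 3.08], [-0.24, 2.05], [-1.43, 1.35], [0, 2.5], [-1.52, 4.66], [0.17, 1.96], [-2.89, 2.89]. Speed limits (rad/s): [2.39, 2.39, 3.14, 3.14, 3.14, 3.14, 3.14].

## Interface

Orientations are given as a unit quaternion [w, x, y, z].
In Python, from cell import bot gives the robot as it stands.
- The arm moves only by the tool drive_tool, never from a script. Its arguments are lists of equal length, an entry for each row: "dp": the shift along the tool's x, y, z normalised to -1 to 1, where 1 is 50 cm, a list of three; "roll": the turn about the tool's z normalised to -1 to 1, where 1 is 180 degrees. A call has 1 to 20 rows; each row is the pose to reach, as a shift and turn from the pose commanded when the call began, along the tool's axes at that moment, turning the shorter way round; what a row does not reach only later rows make up. A row lasts 1/8 s, in which the tool goes at most 62.5 mm and 10.7 degrees, less where a joint would pass 70% of its speed; a pose out of reach is approached as far as the arm can. A call with a number of a shift or a turn outside -1 to 1 is refused whole. A call with a gripper value outside its range is refused whole. "fingers" is the opening, from 0 (shut) to 1 (fully open), set as the call begins (left out, the last holds). The fingers move at their own pace and stop on an object; the grip force is fixed at half the most. Time passes only in rows, so rows that repeat a pose let the fingers close. It gives the time, the measured TCP pose, the force, the opening and the grip force at its end, in the units of the state.
- bot.read_state(): the state, without advancing time (a new reading comes with each control period).
- bot.capture(name): name is "scene" or "side" or "wrist"; returns a dict with "image" (480x640x3 uint8, red, green, blue), "K" (3x3 intrinsics, pixels), "extrinsics" (4x4, takes a point from camera to world coordinates); the wrist camera has in their place "tool_from_camera" (4x4, takes a point from camera to tool coordinates, whose origin is the TCP and whose axes are the flange's). Camera axes: x right, y down, z forward; pixel columns grow to the right and rows downward; lengths in mm; the calibration is good to about 2 mm. A picture is of the moment at which its call begins: read the wrist's pose just before it. There is no depth.
- bot.close_job(): hands the job in; it is judged then, once.
Trained networks look in a picture, given as the dict that the camera call returned (one of the last four; its "shot" number tells which), for a name from the list of things; names that differ only in an ending like _2 or _b are one class to them, and where a whole thing is asked for, a point or a joint stands for the part that bears it (a point fixed in the world has none). Each returns a list of dicts, best first, with "score" (0 to 1); they miss things now and then, are a little off and sometimes report something else, mostly with a low value. They report only what shows in the picture. A call takes as long as a camera call. They do not tell look-alikes from the thing itself.
- bot.cut_out(picture, thing): "mask" (480x640 bool, what is visible of it) and "uv" ([column, row] in pixels, amid what is visible of it).
The state is a dict: "t": time; "q": joint angles; "qvel": joint speeds; "tau": joint torques, N m; "ee_pos": TCP position; "tcp_rot": TCP orientation; "wrist_force": force on the tool from outside, world axes, zero at the start; "torque": the same for the moment, N m; "opening": finger opening in mm; "gripper_force": force on a finger pad.
Only numpy, scipy, OpenCV 4.12 (cv2) and the standard library are available. Lean on these libraries where they do the work, as an engineer would, in place of code of your own. Each camera call takes 0.05 s, during which the arm holds its last target. There are 200 camera calls.

## Working session

There is one attempt and no reset: what is moved stays moved. The work goes in short steps, Python scripts to look and compute and a tool call to move; the robot and the scene stay as the last step left them, time stands still between calls to the robot, and variables do not carry over. Pictures are saved under pics/ and viewed, at most 11 in all, crops included, and the job is handed in when it is done.

Besides the shell and the picture viewer there is one more tool, called as name(argument=value, ...) on one line, values as JSON. drive_tool: Moves the arm, as the interface text tells. Scaled input: -1 to 1 covers 50 cm each way for a shift and 180 degrees each way for a turn. Its arguments: {"type":"object","properties":{"dp":{"type":"array"},"roll":{"type":"array"},"fingers":{"type":"number"}},"required":["dp","roll"]}

```bash
mkdir -p pics
cat > h.py <<'E'
import numpy as np, cv2, pickle
from cell import bot
from scipy.spatial.transform import Rotation as R
def cap(n):
    s=bot.read_state(); p=bot.capture(n)
    if n=="wrist":
        T=np.eye(4);T[:3,:3]=R.from_quat(np.roll(s["tcp_rot"],-1)).as_matrix();T[:3,3]=s["ee_pos"]
        p["E"]=T@p["tool_from_camera"]
    else: p["E"]=np.array(p["extrinsics"])
    return p
def save(p,f): cv2.imwrite("pics/"+f,np.ascontiguousarray(p["image"][:,:,::-1]))
def ray(p,uv):
    d=p["E"][:3,:3]@np.linalg.inv(p["K"])@[uv[0],uv[1],1]; return p["E"][:3,3],d
def onz(p,uv,z):
    o,d=ray(p,uv); return o+d*(z-o[2])/d[2]
def proj(p,X):
    c=np.linalg.inv(p["E"])@np.append(X,1); u=np.array(p["K"])@c[:3]; return u[:2]/u[2]
E
python3 - <<'E'
from h import *
s=bot.read_state();print({k:np.round(v,3) for k,v in s.items()})
for n in("scene","side"):
    p=cap(n);save(p,n+".png")
    print(n,p["E"][:3,3].round(),p["E"][:3,2].round(2))
    for t in("stand","hitch_pin","bar_end","small_pin","brass_tee","wrench","carton","pivot"):
        print(t,[(np.round(d["score"],2),np.round(d["uv"]),int(d["mask"].sum())) for d in bot.cut_out(p,t)])
E
```

```text
{'t': np.float64(0.0), 'q': array([ 1.279,  0.508, -0.238,  1.501,  0.126,  1.149, -0.155]), 'qvel': array([ 0.   , -0.002, -0.   , -0.   ,  0.002,  0.001, -0.001]), 'tau': array([ 1.0000e-03, -6.2061e+01, -2.1870e+00, -2.4966e+01,  1.3000e-02,
        1.2000e-02,  0.0000e+00]), 'ee_pos': array([ 241.293, -576.022,  255.44 ]), 'tcp_rot': array([-0.001,  0.98 ,  0.197, -0.   ]), 'wrist_force': array([-0.153, -0.146,  0.03 ]), 'torque': array([-0.005, -0.01 , -0.019]), 'gripper_force': np.float64(0.0), 'opening': np.float64(85.42)}
scene [1108.   44.  984.] [-0.51 -0.15 -0.85]
stand [(np.float64(0.68), array([428., 289.]), 8948)]
hitch_pin [(np.float64(0.84), array([322., 243.]), 266), (np.float64(0.81), array([282., 198.]), 228), (np.float64(0.67), array([302., 174.]), 262), (np.float64(0.59), array([322., 196.]), 205), (np.float64(0.29), array([426., 284.]), 9036)]
bar_end [(np.float64(0.56), array([451., 263.]), 1813)]
small_pin [(np.float64(0.65), array([278., 229.]), 87)]
brass_tee [(np.float64(0.72), array([278., 301.]), 542), (np.float64(0.72), array([276., 228.]), 92), (np.floa
[... 175 characters left out ...]
28., 285.]), 8970)]
pivot [(np.float64(0.74), array([427., 286.]), 9050)]
side [ 347. -686.  776.] [ 0.22  0.62 -0.75]
stand [(np.float64(0.58), array([273., 203.]), 6792)]
hitch_pin [(np.float64(0.98), array([242., 327.]), 458), (np.float64(0.76), array([311., 256.]), 403), (np.float64(0.57), array([264., 280.]), 304), (np.float64(0.55), array([288., 322.]), 479)]
bar_end [(np.float64(0.71), array([247., 164.]), 1372)]
small_pin [(np.float64(0.43), array([333., 297.]), 123)]
brass_tee [(np.float64(0.98), array([385., 280.]), 651)]
wrench [(np.float64(0.71), array([376., 196.]), 786)]
carton [(np.float64(0.79), array([448., 397.]), 8796)]
pivot [(np.float64(0.89), array([276., 201.]), 6668)]
```

View pics/scene.png

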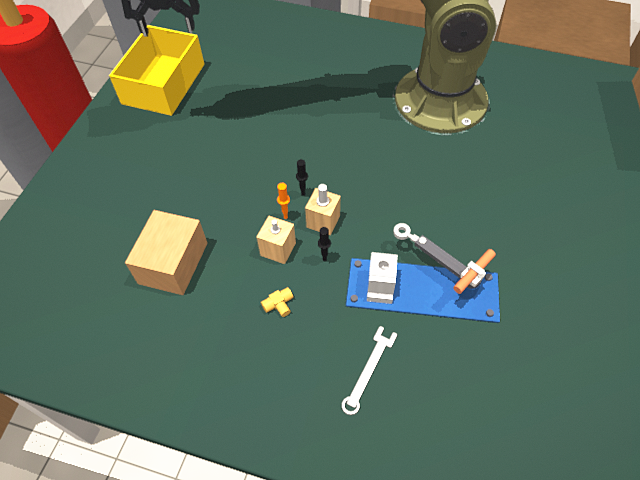

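View pics/side.png

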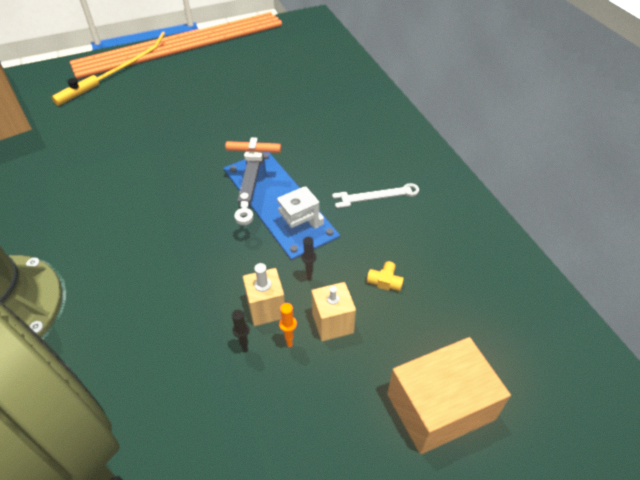

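Candidates for the hitch pin, in scene pixels: the steel pin in a block at (322,196), the steel small pin in a block at (277,229), a black one at (302,174), a black one at (324,243) and an orange one at (283,198). By the description (large steel pin, block 70 mm high) the one at (322,196) is the hitch pin. The yoke hole is at scene (384,265) and side (296,202), and the eye is at scene (402,231) and side (244,215).

Run:
```python
from h import *
P={n:cap(n) for n in("scene","side")}
def tri(a,b):
    o1,d1=ray(P["scene"],a);o2,d2=ray(P["side"],b)
    t=np.linalg.lstsq(np.c_[d1,-d2],o2-o1,rcond=None)[0]
    A=o1+t[0]*d1;B=o2+t[1]*d2; return ((A+B)/2).round(1),np.linalg.norm(A-B).round(1)
for n,px in dict(scene=dict(bore=((384,265),76),eye=((402,231),64),collar=((323,203),75),top=((323,186),117),small=((276,230),60),blackA=((324,232),60),blackB=((301,162),60),orange=((283,186),60),tee=((278,301),10)),
  side=dict(bore=((296,202),76),eye=((244,215),64),collar=((263,284),75),top=((262,266),117),small=((334,297),60))).items():
    for k,(uv,z) in px.items(): print(n,k,onz(P[n],uv,z).round(1))
print("top",tri((323,186),(262,266)),"bore",tri((384,265),(296,202)),"eye",tri((402,231),(244,215)))
for n in P:
    im=P[n]["image"].astype(int); m=((im[...,2]>120)&(im[...,0]<60)&(im[...,1]<130)).astype(np.uint8)
    nl,l,st,c=cv2.connectedComponentsWithStats(m)
    if n=="side": m[:120]=0; nl,l,st,c=cv2.connectedComponentsWithStats(m)
    i=1+st[1:,4].argmax(); ys,xs=np.where(l==i)
    h=cv2.convexHull(np.c_[xs,ys].astype(np.int32))[:,0]
    W=np.array([onz(P[n],q,8)[:2] for q in h]).astype(np.float32)
    r=cv2.minAreaRect(W);print(n,st[i],r)
    p0=P[n]
import pickle
big=[]
for n,(x,y),w in(("scene",(322,205),30),("side",(265,290),35)):
    c=P[n]["image"][y-w:y+w,x-w:x+w,::-1]; big.append(cv2.resize(c,(390,390),interpolation=cv2.INTER_CUBIC))
cv2.imwrite("pics/crop.png",np.hstack(big))
```

```text
scene bore [562.5 -14.8  76. ]
scene eye [467.6   0.   64. ]
scene collar [ 454.2 -170.4   75. ]
scene top [ 443.8 -173.1  117. ]
scene small [ 536.1 -244.7   60. ]
scene blackA [ 512.7 -150.3   60. ]
scene blackB [ 349.9 -253.6   60. ]
scene orange [ 424.8 -269.    60. ]
scene tee [ 663.3 -199.1   10. ]
side bore [562.2 -20.4  76. ]
side eye [464.5  -4.6  64. ]
side collar [ 447.5 -176.6   75. ]
side top [ 450.7 -173.   117. ]
side small [ 549.6 -233.9   60. ]
top (array([ 448.7, -173.5,  120.4]), np.float64(4.7)) bore (array([562.2, -16. ,  73. ]), np.float64(3.2)) eye (array([ 4.65e+02, -3.00e-01,  5.99e+01]), np.float64(0.6))
scene [431 266  28  18 146] ((502.37640380859375, 103.22013092041016), (58.779354095458984, 17.217775344848633), 64.79743957519531)
side [256 162  18  21 132] ((554.444580078125, 153.7084503173828), (65.19096374511719, 32.48161697387695), 62.26891326904297)
```

View pics/crop.png

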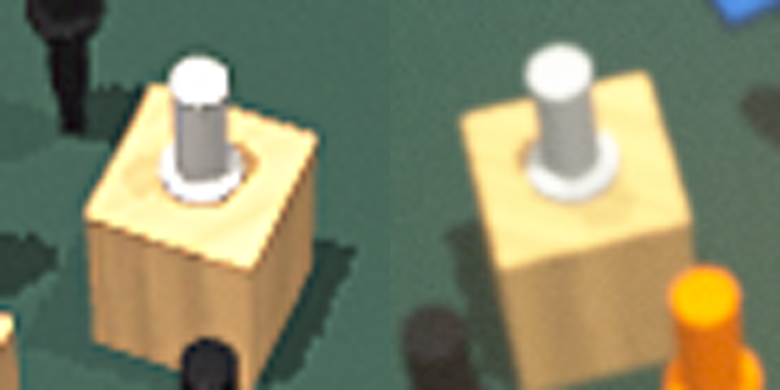

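The crop shows a thick bare-steel stem with a collar on a tall block, so this is the hitch pin, at about (449,-173). Next I'll take a wrist view over the stand.

drive_tool(dp=[[0.891, -0.788, -0.19], [0.891, -0.788, -0.19], [0.891, -0.788, -0.19], [0.891, -0.788, -0.19], [0.891, -0.788, -0.19], [0.891, -0.788, -0.19], [0.891, -0.788, -0.19], [0.891, -0.788, -0.19], [0.891, -0.788, -0.19], [0.891, -0.788, -0.19], [0.891, -0.788, -0.19], [0.891, -0.788, -0.19], [0.891, -0.788, -0.19], [0.891, -0.788, -0.19], [0.891, -0.788, -0.19]], roll=[0, 0, 0, 0, 0, 0, 0, 0, 0, 0, 0, 0, 0, 0, 0], fingers=0)

```text
t: 2.88
ee_pos: [500.0, -41.5, 351.3]
tcp_rot: [0.0, 0.981, 0.197, -0.0]
wrist_force: [0.8, -0.4, 0.3]
opening: -0.2
gripper_force: 0.0
```

Run:
```python
from h import *
p=cap("wrist");save(p,"w1.png");print(p["tool_from_camera"].round(2),p["K"])
print(bot.read_state()["ee_pos"],bot.read_state()["tcp_rot"])
for X in((449,-173,117),(562,-17,76),(466,-1,64),(562,150,99)):print(X,proj(p,X).round())
```

```text
[[   0.     -0.96   -0.29   74.16]
 [   1.      0.      0.     -0.18]
 [  -0.     -0.29    0.96 -117.69]
 [   0.      0.      0.      1.  ]] [[359.87889144   0.         316.12850332]
 [  0.         359.87889144 242.81725501]
 [  0.           0.           1.        ]]
[500.03076197 -41.35659169 351.28821648] [ 1.75549967e-05  9.80470066e-01  1.96668374e-01 -1.01989843e-05]
(449, -173, 117) [411. 301.]
(562, -17, 76) [317. 142.]
(466, -1, 64) [272. 216.]
(562, 150, 99) [153.  71.]
```

View pics/w1.png

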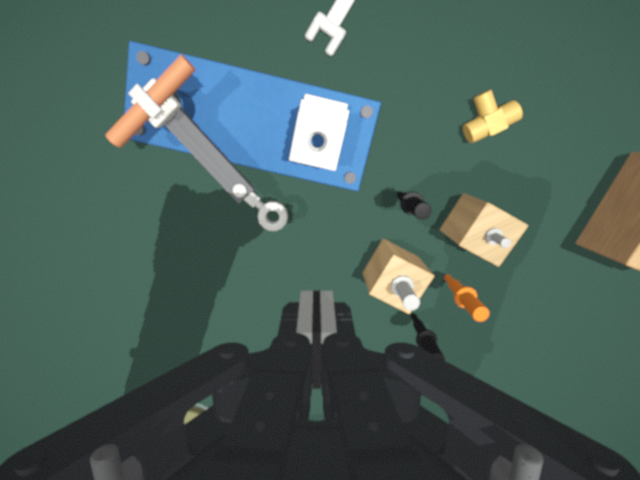

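The wrist view shows the bore at (317,141), the eye at (272,215), the plate corners at (130,42), (380,102) and (360,190), the saddle near (155,103) and the hitch pin's head at (405,298).

Run:
```python
from h import *
p=cap("wrist")
im=p["image"].astype(int)
b=((im[...,2]-im[...,0]>60)).astype(np.uint8); 
ys,xs=np.where(b[:230]); W=np.array([onz(p,q,8)[:2] for q in cv2.convexHull(np.c_[xs,ys].astype(np.int32))[:,0]]).astype(np.float32)
r=cv2.minAreaRect(W);print(r)
for a in (r[2]-90,r[2]): print('long dir cand',a)
# bore from dark circle in the white ear
g=cv2.cvtColor(p["image"],cv2.COLOR_RGB2GRAY)
def hole(c,w,name):
    x,y=c;s=cv2.resize(g[y-w:y+w,x-w:x+w],None,fx=6,fy=6,interpolation=cv2.INTER_CUBIC);return s
A=[]
for uv,w in(((317,141),22),((272,215),22)):
    A.append(cv2.resize(p["image"][uv[1]-w:uv[1]+w,uv[0]-w:uv[0]+w,::-1],(390,390),interpolation=cv2.INTER_CUBIC))
x0,y0,x1,y1=120,60,300,240
cv2.imwrite("pics/c2.png",np.hstack([A[0],A[1]]))
print("bore",onz(p,(317,141),76),"eye",onz(p,(272,215),64))
for q in((168,123),(180,110),(233,195),(247,183)):print(q,onz(p,q,64).round(1))
print("post",onz(p,(155,103),80))
```

```text
((552.7494506835938, 67.48255920410156), (110.93856811523438, 300.2503356933594), 10.012411117553711)
long dir cand -79.98758888244629
long dir cand 10.012411117553711
bore [562.50683081 -16.32271957  76.        ] eye [ 4.66943972e+02 -3.73855746e-01  6.40000000e+01]
(168, 123) [518.  137.5  64. ]
(180, 110) [535.5 129.4  64. ]
(233, 195) [471.5  48.4  64. ]
(247, 183) [490.4  38.3  64. ]
post [533.48339696 148.97651955  80.        ]
```

View pics/c2.png

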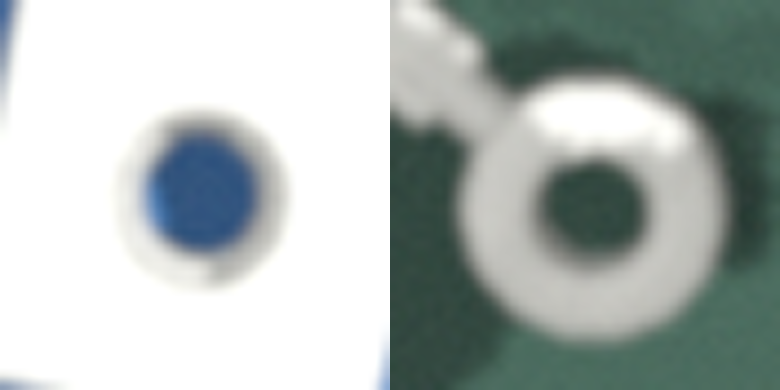

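drive_tool(dp=[[0.004, -0.247, 0.1], [0.004, -0.247, 0.25], [0.004, -0.247, 0.35], [0.004, -0.247, 0.35], [0.004, -0.247, 0.35], [0.004, -0.247, 0.45], [0.004, -0.247, 0.5], [0.004, -0.247, 0.552], [0.004, -0.247, 0.552], [0.004, -0.247, 0.552]], roll=[0.05, 0.1, 0.15, 0.2, 0.25, 0.276, 0.276, 0.276, 0.276, 0.276])

```text
t: 4.22
ee_pos: [454.7, 74.0, 76.0]
tcp_rot: [-0.0, 0.972, -0.233, 0.0]
wrist_force: [-0.2, -0.4, 0.1]
opening: 0.1
gripper_force: 0.0
```

Run:
```python
from h import *
p=cap("wrist");s=bot.read_state()
print(s["ee_pos"],s["wrist_force"]);save(p,"w2.png")
Rm=R.from_quat(np.roll(s["tcp_rot"],-1)).as_matrix();print(Rm.round(3))
piv=np.array([532.9,150.9]);yaw=np.radians(10)
Z=np.array([[np.cos(yaw),-np.sin(yaw)],[np.sin(yaw),np.cos(yaw)]])
x0=np.arctan2(Rm[1,0],Rm[0,0])
for a in(.6,.5,.4,.3,.2,.1,.05,.02,0,-.02):
    u=Z@[-np.sin(a),-np.cos(a)];n=Z@[np.cos(a),-np.sin(a)]
    P=piv+105*u-23*n; d=Rm.T@np.append(P-s["ee_pos"][:2],0)
    print(a,(d/500).round(4)[:2],round(-(np.arctan2(n[1],n[0])-x0)/np.pi,4))
```

```text
[454.92386363  73.93622415  76.25782071] [ 0.01152151  0.79922758 -0.88389885]
[[ 0.891 -0.453  0.002]
 [-0.453 -0.891  0.   ]
 [ 0.001 -0.001 -1.   ]]
0.6 [0.0327 0.004 ] -0.0143
0.5 [0.0541 0.0065] -0.0461
0.4 [0.0755 0.007 ] -0.078
0.3 [0.097  0.0053] -0.1098
0.2 [0.1181 0.0015] -0.1416
0.1 [ 0.1388 -0.0045] -0.1735
0.05 [ 0.1488 -0.0082] -0.1894
0.02 [ 0.1548 -0.0107] -0.1989
0 [ 0.1587 -0.0124] -0.2053
-0.02 [ 0.1626 -0.0143] -0.2117
```

View pics/w2.png

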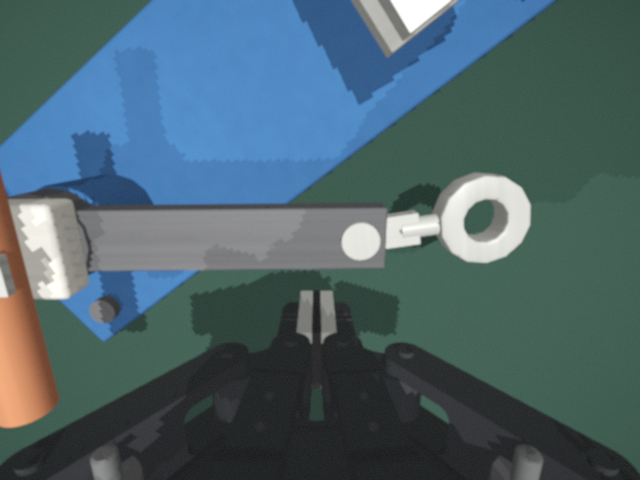

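The finger pack is square to the bar, which spans rows 205-268. The eye at (485,218) is offset to the home side of the bar's centre line (row 236). Now I'll sweep along the arc.

drive_tool(dp=[[0.016, 0.002, 0], [0.033, 0.004, 0], [0.0435, 0.005, 0], [0.054, 0.0065, 0], [0.065, 0.007, 0], [0.0755, 0.007, 0], [0.086, 0.006, 0], [0.097, 0.005, 0], [0.1075, 0.0035, 0], [0.118, 0.0015, 0], [0.1285, -0.0015, 0], [0.1385, -0.0045, 0], [0.1385, -0.0045, 0], [0.1385, -0.0045, 0]], roll=[0, -0.014, -0.03, -0.046, -0.062, -0.078, -0.094, -0.11, -0.126, -0.142, -0.158, -0.173, -0.173, -0.173])

```text
t: 6.02
ee_pos: [516.7, 44.0, 75.6]
tcp_rot: [0.0, 0.999, 0.036, -0.0]
wrist_force: [-3.9, 0.1, 3.3]
opening: 0.0
gripper_force: 2.0
```

drive_tool(dp=[[0.004, 0.001, 0], [0.008, 0.0015, 0], [0.012, 0.002, 0], [0.015, 0.0025, 0], [0.018, 0.003, 0], [0.018, 0.003, 0]], roll=[-0.006, -0.012, -0.018, -0.024, -0.028, -0.028])

```text
t: 6.78
ee_pos: [525.5, 42.9, 75.3]
tcp_rot: [0.0, 0.997, 0.08, -0.001]
wrist_force: [-5.4, -0.7, 4.1]
opening: 0.4
gripper_force: 2.6
```

drive_tool(dp=[[0.001, 0, 0], [0.002, 0, 0], [0.003, 0.0005, 0], [0.003, 0.0005, 0]], roll=[-0.002, -0.003, -0.004, -0.004])

```text
t: 7.28
ee_pos: [527.0, 42.8, 75.3]
tcp_rot: [0.001, 0.996, 0.086, -0.001]
wrist_force: [-5.6, -1.5, 3.5]
opening: 0.2
gripper_force: 2.7
```

drive_tool(dp=[[0.001, 0, 0], [0.002, 0, 0], [0.002, 0, 0]], roll=[0, 0, 0])

```text
t: 7.65
ee_pos: [527.9, 42.8, 75.3]
tcp_rot: [0.001, 0.996, 0.086, -0.001]
wrist_force: [-5.6, -0.9, 2.6]
opening: -0.0
gripper_force: 2.7
```

drive_tool(dp=[[0.001, 0, 0], [0.002, 0, 0], [0.002, 0, 0]], roll=[0, 0, 0])

```text
t: 8.02
ee_pos: [528.4, 42.9, 75.2]
tcp_rot: [0.001, 0.996, 0.086, -0.001]
wrist_force: [-5.9, -1.0, 5.2]
opening: 0.3
gripper_force: 3.4
```

drive_tool(dp=[[0.001, 0, 0], [0.002, 0, 0], [0.002, 0, 0]], roll=[0, 0, 0])

```text
t: 8.4
ee_pos: [528.4, 42.9, 75.1]
tcp_rot: [0.001, 0.996, 0.086, -0.002]
wrist_force: [-7.5, -2.6, 6.8]
opening: 0.1
gripper_force: 4.7
```

drive_tool(dp=[[0.001, 0, 0], [0.002, 0, 0], [0.002, 0, 0]], roll=[0, 0, 0])

```text
t: 8.78
ee_pos: [528.5, 42.9, 75.0]
tcp_rot: [0.001, 0.996, 0.086, -0.003]
wrist_force: [-12.2, -2.7, 8.6]
opening: -0.2
gripper_force: 6.0
```

The bar has stopped and the force is rising, so I'll back off and look straight down the bore.

drive_tool(dp=[[-0.03, 0, 0], [-0.07, 0, 0], [-0.1, 0, -0.06], [-0.103, 0, -0.11], [-0.103, 0.06, -0.11], [-0.103, 0.13, -0.11], [-0.103, 0.13, -0.11], [-0.103, 0.13, -0.11], [-0.103, 0.13, -0.11]], roll=[0, 0, 0, 0, 0, 0, 0, 0, 0])

```text
t: 9.9
ee_pos: [492.3, -27.6, 130.4]
tcp_rot: [-0.0, 0.996, 0.087, 0.0]
wrist_force: [1.0, 0.3, 0.6]
opening: -0.1
gripper_force: 0.0
```

Run:
```python
from h import *
p=cap("wrist");s=bot.read_state();print(s["ee_pos"],s["tcp_rot"])
save(p,"w3.png")
uv=proj(p,(562.2,-16.7,76));print(uv)
x,y=uv.astype(int);w=50
c=cv2.resize(p["image"][y-w:y+w,x-w:x+w,::-1],(600,600),interpolation=cv2.INTER_CUBIC);cv2.imwrite("pics/c3.png",c);print(x-w,y-w)
cv2.imwrite("pics/c3b.png",np.vstack([cv2.resize(p["image"][:,:,::-1],(640,480))]))
```

```text
[492.2181074  -27.66126917 130.41255842] [-1.75933787e-04  9.96164487e-01  8.74997728e-02  2.70456060e-04]
[319.7101555  142.04263183]
269 92
```

View pics/c3.png

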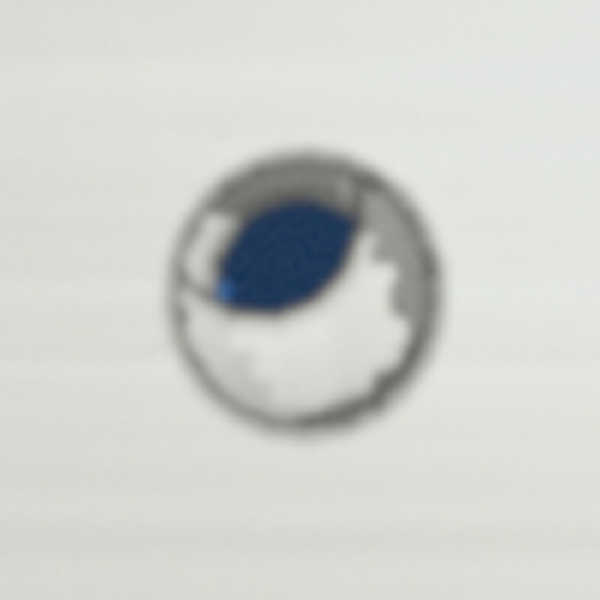

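The upper hole is centred at crop (305,293). The edge of the eye's hole is an arc below the blue, with its centre near crop (260,214), so it is offset to +x and +y of the stand as predicted.

Run:
```python
from h import *
p=cap("wrist");s=bot.read_state()
B=onz(p,(319.8,140.8),76);Ey=onz(p,(269+260/6,92+214/6),64)
c,sn=np.cos(np.radians(10)),np.sin(np.radians(10));d=(Ey-B)[:2]
print(B,Ey,"stand d",c*d[0]+sn*d[1],-sn*d[0]+c*d[1])
# pin: refine with nets in fixed cams
sc=cap("scene");
for t in("hitch_pin",):
  for r in bot.cut_out(sc,t): print(r["score"],r["uv"])
# arm angle check: bar edges in wrist picture
pv=B[:2]+170*np.array([-sn,c])
for uv in((405,298),): pass
print(proj(p,(449,-173,117)),proj(p,np.append(pv,64)))
```

```text
[562.63245896 -16.69925048  76.        ] [567.88860131 -12.17723813  64.        ] stand d 5.961528938047058 3.540593275745846
0.77 [282.6, 199.2]
0.75 [323.6, 196.1]
0.74 [322.1, 241.1]
0.54 [303.7, 173.5]
[609.48195126 454.825358  ] [-26.06162807 140.0425948 ]
```

drive_tool(dp=[[0, 0, -0.12], [-0.136, 0.271, -0.12], [-0.136, 0.271, -0.12], [-0.136, 0.271, -0.12], [-0.136, 0.271, -0.12], [-0.136, 0.271, -0.12], [-0.136, 0.271, -0.12]], roll=[0, 0, 0, 0, 0, 0, 0], fingers=0.65)

```text
t: 10.98
ee_pos: [449.1, -172.3, 190.4]
tcp_rot: [-0.0, 0.996, 0.088, 0.0]
wrist_force: [-0.1, 0.1, 0.3]
opening: 55.5
gripper_force: 0.0
```

Run:
```python
from h import *
p=cap("wrist");s=bot.read_state();print(s["ee_pos"],s["tcp_rot"])
save(p,"w4.png")
for r in bot.cut_out(p,"hitch_pin"): print(r["score"],r["uv"])
print(proj(p,(449,-173,117)))
```

```text
[ 449.01931977 -172.50392915  190.36929565] [-1.64568906e-04  9.96121507e-01  8.79879886e-02  1.72135979e-04]
0.92 [441.6, 251.1]
0.89 [320.7, 254.4]
0.89 [376.3, 311.6]
0.71 [293.4, 92.7]
[317.57722123 270.98272948]
```

View pics/w4.png

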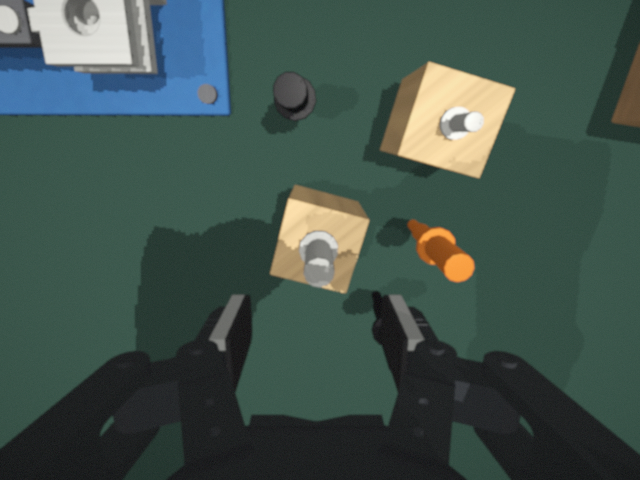

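The head of the hitch pin is at (319,271), against a predicted (318,271). A black look-alike stands near the right finger at (378,300), so I'll check that clearance.

Run:
```python
from h import *
p=cap("wrist");s=bot.read_state()
T=R.from_quat(np.roll(s["tcp_rot"],-1)).as_matrix()
f=lambda uv,z:(onz(p,uv,z)-s["ee_pos"])@T
sc=cap("scene");sd=cap("side")
for n,v in dict(pin=f((319,271),117),black=f((377,296),2),orange=f((412,224),2)).items():print(n,v.round(1))
for c,uv,z in((sc,(303,193),2),(sc,(302,164),107),(sd,(245,351),2),(sd,(239,316),107)): print(((onz(c,uv,z)-s["ee_pos"])@T).round(1))
r=min(bot.cut_out(p,"hitch_pin"),key=lambda d:abs(d["uv"][0]-320));ys,xs=np.where(r["mask"]);print(ys.max(),xs[ys>ys.max()-10].mean())
```

```text
pin [-0.1  1.3 73.3]
black [-69.7  56.4 188.3]
orange [ -0.9  83.6 188.3]
[-71.6  54.4 188.3]
[-65.8  51.2  83.3]
[-70.8  57.4 188.3]
[-68.5  58.6  83.3]
285 318.2916666666667
```

The black one is 70 mm off in tool x, which is clear. Now descend and grip.

drive_tool(dp=[[0, 0.002, 0.08], [0, 0.002, 0.14], [0, 0.002, 0.169], [0, 0.002, 0.169], [0, 0.002, 0.169]], roll=[0, 0, 0, 0, 0])

```text
t: 11.9
ee_pos: [449.4, -174.9, 106.6]
tcp_rot: [0.0, 0.996, 0.087, 0.001]
wrist_force: [0.1, -0.6, 0.5]
opening: 55.6
gripper_force: 0.0
```

drive_tool(dp=[[0, 0, 0], [0, 0, 0], [0, 0, 0], [0, 0, 0], [0, 0, 0], [0, 0, 0]], roll=[0, 0, 0, 0, 0, 0], fingers=0)

```text
t: 12.65
ee_pos: [449.0, -174.8, 106.5]
tcp_rot: [0.0, 0.996, 0.087, 0.0]
wrist_force: [-0.7, 0.3, 5.0]
opening: 16.5
gripper_force: 58.3
```

drive_tool(dp=[[0, 0, -0.03], [0, 0, -0.07], [0, 0, -0.12], [0, 0, -0.17], [0, 0, -0.19], [0, 0, -0.19], [0, 0, -0.19]], roll=[0, 0, 0, 0, 0, 0, 0])

```text
t: 13.52
ee_pos: [448.1, -174.8, 200.0]
tcp_rot: [-0.0, 0.996, 0.087, -0.001]
wrist_force: [0.6, -0.4, -2.0]
opening: 16.8
gripper_force: 58.6
```

Run:
```python
from h import *
p=cap("wrist");s=bot.read_state();print(s["ee_pos"],s["tcp_rot"],s["wrist_force"],s["opening"])
T=R.from_quat(np.roll(s["tcp_rot"],-1)).as_matrix()
B=np.array([562.4,-16.7,0]);yaw=np.radians(10)
t=B+[3.9*np.cos(yaw)-2.1*np.sin(yaw),3.9*np.sin(yaw)+2.1*np.cos(yaw),0]
d=(t-s["ee_pos"])@T;print(d,d/500)
for n in("side","scene"):
    q=cap(n);u=proj(q,s["ee_pos"]-[0,0,60]).astype(int)
    save(q,n+"2.png");w=50
    if n=="side":c1=q["image"][u[1]-w:u[1]+w,u[0]-w:u[0]+w,::-1]
    else:c2=q["image"][u[1]-w:u[1]+w,u[0]-w:u[0]+w,::-1]
w4=p["image"][160:400,200:440,::-1]
cv2.imwrite("pics/c5.png",np.hstack([cv2.resize(c,(266,400),interpolation=3) if 0 else cv2.resize(c,(266,266),interpolation=3) for c in(c1,c2,w4)]))
```

```text
[ 448.09248872 -174.78220871  199.95017528] [-3.86688657e-04  9.96229054e-01  8.67578398e-02 -7.74116458e-04] [-0.93038457 -0.74970507 -2.06035599] 16.523159008437393
[ 144.10631172 -137.86533759  199.86261294] [ 0.28821262 -0.27573068  0.39972523]
```

View pics/c5.png

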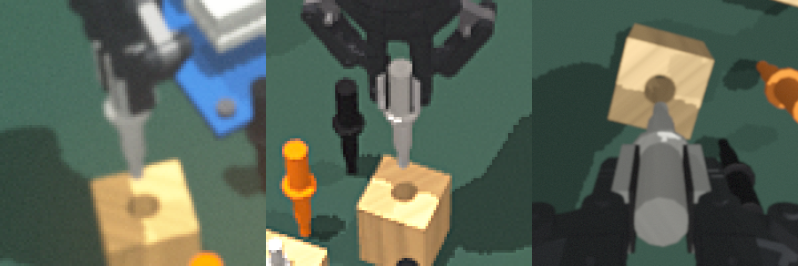

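The pin is held upright with its point at wrist pixel (317,255), as predicted. Now carry it over the bore.

drive_tool(dp=[[0, 0, -0.05], [0.05, -0.048, -0.05], [0.12, -0.115, -0.05], [0.19, -0.182, -0.05], [0.25, -0.24, -0.05], [0.288, -0.276, -0.05], [0.288, -0.276, -0.02], [0.288, -0.276, 0.02], [0.288, -0.276, 0.035], [0.288, -0.276, 0.035], [0.288, -0.276, 0.035], [0.288, -0.276, 0.035]], roll=[0, 0, 0, 0, 0, 0, 0, 0, 0, 0, 0, 0])

```text
t: 15.18
ee_pos: [567.0, -14.1, 184.0]
tcp_rot: [0.0, 0.996, 0.087, 0.001]
wrist_force: [-0.3, -0.3, -2.1]
opening: 16.9
gripper_force: 58.8
```

Run:
```python
from h import *
p=cap("wrist");s=bot.read_state();print(s["ee_pos"],s["tcp_rot"],s["wrist_force"],s["opening"])
save(p,"w6.png")
T=R.from_quat(np.roll(s["tcp_rot"],-1)).as_matrix()
print("tip pred",proj(p,s["ee_pos"]+T@[0,0,98.5]),"bore pred",proj(p,(562.4,-16.7,76)))
u=proj(p,(562.4,-16.7,76)).astype(int)-[50,50];print(u)
cv2.imwrite("pics/c6.png",cv2.resize(p["image"][u[1]:u[1]+100,u[0]:u[0]+100,::-1],(600,600),interpolation=3))
```

```text
[566.92935936 -14.12434402 183.86304249] [7.44400316e-05 9.96239648e-01 8.66389257e-02 5.05365778e-04] [ 0.14185729 -0.08462465 -1.80761102] 16.471727451434766
tip pred [316.29679945 256.24322267] bore pred [318.88260987 258.81910161]
[268 208]
```

View pics/c6.png

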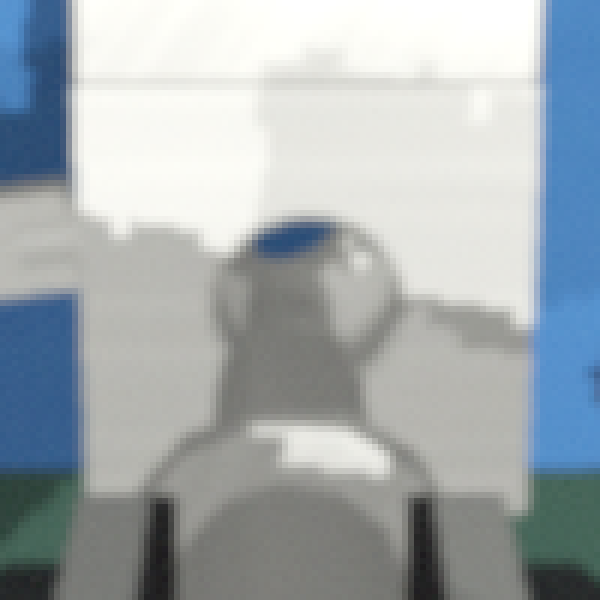

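The nose is over the upper hole (hole centre at crop (308,305), nose at about (290,295)), offset towards the eye. Descend gently.

drive_tool(dp=[[-0.001, 0, 0.005], [-0.001, 0, 0.01], [-0.001, 0, 0.014], [-0.001, 0, 0.018], [-0.001, 0, 0.022], [-0.001, 0, 0.025], [-0.001, 0, 0.025]], roll=[0, 0, 0, 0, 0, 0, 0])

```text
t: 16.1
ee_pos: [566.1, -14.2, 170.6]
tcp_rot: [-0.0, 0.996, 0.087, -0.0]
wrist_force: [-0.4, -0.1, -1.9]
opening: 16.4
gripper_force: 58.8
```

drive_tool(dp=[[0, 0, 0.004], [0, 0, 0.008], [0, 0, 0.012], [0, 0, 0.015], [0, 0, 0.015]], roll=[0, 0, 0, 0, 0])

```text
t: 16.73
ee_pos: [566.1, -14.1, 163.1]
tcp_rot: [-0.0, 0.996, 0.087, -0.0]
wrist_force: [-0.2, -1.0, -1.9]
opening: 16.8
gripper_force: 58.8
```

drive_tool(dp=[[0, 0, 0.002], [0, 0, 0.004], [0, 0, 0.006], [0, 0, 0.006]], roll=[0, 0, 0, 0])

```text
t: 17.23
ee_pos: [566.1, -14.1, 160.2]
tcp_rot: [-0.0, 0.996, 0.087, -0.0]
wrist_force: [0.8, -0.5, -2.1]
opening: 16.8
gripper_force: 58.8
```

drive_tool(dp=[[0, 0, 0.002], [0, 0, 0.004], [0, 0, 0.006], [0, 0, 0.006]], roll=[0, 0, 0, 0])

```text
t: 17.73
ee_pos: [566.1, -14.1, 157.2]
tcp_rot: [-0.0, 0.996, 0.087, -0.0]
wrist_force: [-0.0, 0.2, -1.6]
opening: 16.2
gripper_force: 58.8
```

The nose is inside the eye with no contact. Go a bit deeper, then drag sideways towards the axis.

drive_tool(dp=[[0, 0, 0.003], [0, 0, 0.006], [0, 0, 0.009], [0, 0, 0.009]], roll=[0, 0, 0, 0])

```text
t: 18.23
ee_pos: [566.1, -14.1, 152.6]
tcp_rot: [-0.0, 0.996, 0.087, -0.0]
wrist_force: [0.0, 0.6, -2.0]
opening: 16.7
gripper_force: 58.8
```

drive_tool(dp=[[-0.001, 0.0005, 0], [-0.002, 0.001, 0], [-0.003, 0.0015, 0], [-0.004, 0.002, 0], [-0.005, 0.0022, 0], [-0.006, 0.0024, 0], [-0.007, 0.0024, 0], [-0.007, 0.0024, 0]], roll=[0, 0, 0, 0, 0, 0, 0, 0])

```text
t: 19.23
ee_pos: [562.9, -15.8, 152.8]
tcp_rot: [-0.0, 0.996, 0.087, 0.0]
wrist_force: [1.1, 1.5, -1.6]
opening: 16.6
gripper_force: 58.9
```

drive_tool(dp=[[0, 0, 0.003], [0, 0, 0.006], [0, 0, 0.009], [0, 0, 0.012], [0, 0, 0.012]], roll=[0, 0, 0, 0, 0])

```text
t: 19.85
ee_pos: [562.8, -15.9, 146.6]
tcp_rot: [-0.0, 0.996, 0.087, -0.0]
wrist_force: [-0.1, 1.3, -1.5]
opening: 16.7
gripper_force: 58.9
```

drive_tool(dp=[[0, 0, 0.002], [0, 0, 0.004], [0, 0, 0.006], [0, 0, 0.006]], roll=[0, 0, 0, 0])

```text
t: 20.35
ee_pos: [562.9, -15.8, 143.7]
tcp_rot: [-0.0, 0.996, 0.087, -0.0]
wrist_force: [0.9, 0.9, -1.1]
opening: 16.3
gripper_force: 59.0
```

drive_tool(dp=[[0, 0, 0.002], [0, 0, 0.004], [0, 0, 0.006], [0, 0, 0.006]], roll=[0, 0, 0, 0])

```text
t: 20.85
ee_pos: [562.8, -15.9, 140.6]
tcp_rot: [-0.0, 0.996, 0.087, -0.0]
wrist_force: [0.7, 1.3, -0.8]
opening: 16.7
gripper_force: 59.0
```

drive_tool(dp=[[0, 0, 0.002], [0, 0, 0.004], [0, 0, 0.006], [0, 0, 0.006]], roll=[0, 0, 0, 0])

```text
t: 21.35
ee_pos: [562.9, -15.8, 137.7]
tcp_rot: [-0.0, 0.996, 0.087, -0.0]
wrist_force: [0.1, 2.2, -1.1]
opening: 16.6
gripper_force: 59.0
```

drive_tool(dp=[[0, 0.0005, 0.002], [0, 0.001, 0.004], [0, 0.001, 0.006], [0, 0.001, 0.006]], roll=[0, 0, 0, 0])

```text
t: 21.85
ee_pos: [562.9, -15.8, 134.6]
tcp_rot: [-0.0, 0.996, 0.087, -0.0]
wrist_force: [0.7, 5.9, -0.0]
opening: 16.8
gripper_force: 59.2
```

drive_tool(dp=[[0, 0, 0.002], [0, 0, 0.004], [0, 0, 0.006], [0, 0, 0.006]], roll=[0, 0, 0, 0])

```text
t: 22.35
ee_pos: [562.9, -15.7, 131.7]
tcp_rot: [-0.0, 0.996, 0.087, -0.0]
wrist_force: [0.5, 4.7, -0.4]
opening: 16.7
gripper_force: 59.2
```

drive_tool(dp=[[0, 0.0005, 0.002], [0, 0.001, 0.004], [0, 0.001, 0.006], [0, 0.001, 0.006]], roll=[0, 0, 0, 0])

```text
t: 22.85
ee_pos: [563.0, -15.8, 128.8]
tcp_rot: [-0.001, 0.996, 0.087, -0.0]
wrist_force: [0.5, 6.1, 0.0]
opening: 16.4
gripper_force: 59.4
```

drive_tool(dp=[[0, 0, 0.002], [0, 0, 0.004], [0, 0, 0.006], [0, 0, 0.006]], roll=[0, 0, 0, 0])

```text
t: 23.35
ee_pos: [563.0, -15.7, 125.8]
tcp_rot: [-0.001, 0.996, 0.087, -0.0]
wrist_force: [-0.9, 6.2, 0.4]
opening: 16.7
gripper_force: 59.4
```

drive_tool(dp=[[0, 0, 0.002], [0, 0, 0.004], [0, 0, 0.004]], roll=[0, 0, 0])

```text
t: 23.72
ee_pos: [563.0, -15.8, 123.8]
tcp_rot: [-0.001, 0.996, 0.087, 0.0]
wrist_force: [-1.0, 6.8, 1.2]
opening: 16.6
gripper_force: 59.4
```

drive_tool(dp=[[0, 0, 0.001], [0, 0, 0.002], [0, 0, 0.003], [0, 0, 0.003]], roll=[0, 0, 0, 0])

```text
t: 24.22
ee_pos: [563.1, -15.8, 122.6]
tcp_rot: [-0.001, 0.996, 0.087, 0.0]
wrist_force: [-1.3, 6.4, 3.4]
opening: 16.5
gripper_force: 59.4
```

drive_tool(dp=[[0, 0, 0.001], [0, 0, 0.002], [0, 0, 0.003], [0, 0, 0.003]], roll=[0, 0, 0, 0])

```text
t: 24.72
ee_pos: [563.2, -15.8, 121.3]
tcp_rot: [-0.0, 0.996, 0.087, 0.0]
wrist_force: [-1.6, 6.4, 5.1]
opening: 16.6
gripper_force: 59.5
```

drive_tool(dp=[[0, 0, 0.001], [0, 0, 0.002], [0, 0, 0.003], [0, 0, 0.003]], roll=[0, 0, 0, 0])

```text
t: 25.22
ee_pos: [563.2, -15.9, 119.9]
tcp_rot: [-0.0, 0.996, 0.087, 0.0]
wrist_force: [-1.1, 5.7, 5.4]
opening: 16.4
gripper_force: 59.7
```

drive_tool(dp=[[0, 0, 0.001], [0, 0, 0.002], [0, 0, 0.003], [0, 0, 0.003]], roll=[0, 0, 0, 0])

```text
t: 25.72
ee_pos: [563.3, -15.9, 118.5]
tcp_rot: [-0.0, 0.996, 0.087, 0.0]
wrist_force: [-1.8, 7.0, 6.8]
opening: 16.2
gripper_force: 59.9
```

drive_tool(dp=[[0, 0, 0.001], [0, 0, 0.002], [0, 0, 0.003], [0, 0, 0.004], [0, 0, 0.004]], roll=[0, 0, 0, 0, 0])

```text
t: 26.35
ee_pos: [563.3, -15.9, 116.6]
tcp_rot: [-0.0, 0.996, 0.087, 0.001]
wrist_force: [-1.3, 5.5, 7.7]
opening: 16.8
gripper_force: 60.1
```

drive_tool(dp=[[0, 0, 0.001], [0, 0, 0.002], [0, 0, 0.003], [0, 0, 0.003]], roll=[0, 0, 0, 0])

```text
t: 26.85
ee_pos: [563.3, -15.9, 115.1]
tcp_rot: [-0.0, 0.996, 0.087, 0.001]
wrist_force: [-1.2, 6.5, 8.1]
opening: 16.7
gripper_force: 60.2
```

drive_tool(dp=[[0, 0, 0.001], [0, 0, 0.002], [0, 0, 0.002]], roll=[0, 0, 0])

```text
t: 27.22
ee_pos: [563.3, -15.9, 114.1]
tcp_rot: [-0.0, 0.996, 0.087, 0.001]
wrist_force: [-2.1, 6.3, 7.4]
opening: 16.5
gripper_force: 60.3
```

drive_tool(dp=[[0, 0, 0.001], [0, 0, 0.002], [0, 0, 0.002]], roll=[0, 0, 0])

```text
t: 27.6
ee_pos: [563.4, -15.9, 113.2]
tcp_rot: [-0.0, 0.996, 0.087, 0.001]
wrist_force: [-1.7, 6.7, 8.3]
opening: 16.8
gripper_force: 60.3
```

drive_tool(dp=[[0, 0, 0.001], [0, 0, 0.002], [0, 0, 0.002]], roll=[0, 0, 0])

```text
t: 27.98
ee_pos: [563.4, -15.8, 112.5]
tcp_rot: [-0.0, 0.996, 0.087, 0.001]
wrist_force: [-1.6, 5.8, 11.6]
opening: 16.3
gripper_force: 60.7
```

drive_tool(dp=[[0, 0, 0.001], [0, 0, 0.002], [0, 0, 0.002]], roll=[0, 0, 0])

```text
t: 28.35
ee_pos: [563.4, -15.8, 112.4]
tcp_rot: [0.0, 0.996, 0.087, 0.001]
wrist_force: [-5.1, 5.7, 20.3]
opening: 16.2
gripper_force: 61.7
```

It has stopped at the expected height (112.4, against 112.5 calculated) with the force rising. One more light press, then relax and release.

drive_tool(dp=[[0, 0, 0.001], [0, 0, 0.001], [0, -0.001, -0.0015], [0, -0.001, -0.002]], roll=[0, 0, 0, 0])

```text
t: 28.85
ee_pos: [563.3, -15.8, 112.5]
tcp_rot: [0.0, 0.996, 0.087, 0.001]
wrist_force: [-2.8, 5.1, 9.3]
opening: 16.6
gripper_force: 60.2
```

drive_tool(dp=[[0, 0, 0], [0, 0, 0], [0, 0, 0], [0, 0, 0], [0, 0, 0]], roll=[0, 0, 0, 0, 0], fingers=0.6)

```text
t: 29.48
ee_pos: [563.0, -16.5, 111.2]
tcp_rot: [0.0, 0.996, 0.087, -0.0]
wrist_force: [-0.1, 0.4, -0.4]
opening: 51.0
gripper_force: 0.0
```

drive_tool(dp=[[0, 0, -0.03], [0, 0, -0.1], [0, 0, -0.16], [-0.05, 0, -0.16], [-0.12, 0, -0.16], [-0.12, 0, -0.16], [-0.12, 0, -0.16]], roll=[0, 0, 0, 0, 0, 0, 0])

```text
t: 30.35
ee_pos: [504.8, -26.7, 192.3]
tcp_rot: [0.0, 0.996, 0.087, 0.001]
wrist_force: [0.6, -0.0, 0.0]
opening: 51.6
gripper_force: 0.0
```

Run:
```python
from h import *
p=cap("wrist");s=bot.read_state();print(s["ee_pos"],s["wrist_force"])
print(proj(p,(562.4,-16.7,76)),"top pred",proj(p,(562.4,-16.7,123)))
q=cap("side");u=proj(q,(562,-17,90)).astype(int);v=proj(p,(562,-17,100)).astype(int)
c1=q["image"][u[1]-40:u[1]+40,u[0]-40:u[0]+40,::-1];y0=max(v[1]-80,0);c2=p["image"][y0:y0+160,v[0]-80:v[0]+80,::-1];print(v[0]-80,y0)
cv2.imwrite("pics/c7.png",np.hstack([cv2.resize(c,(400,400),interpolation=3) for c in(c1,c2)]))
```

```text
[505.02810845 -26.59400112 192.00475612] [-0.08480154 -0.34145851  0.44397716]
[316.41205914 160.40910849] top pred [316.58367156 166.63055921]
236 84
```

View pics/c7.png

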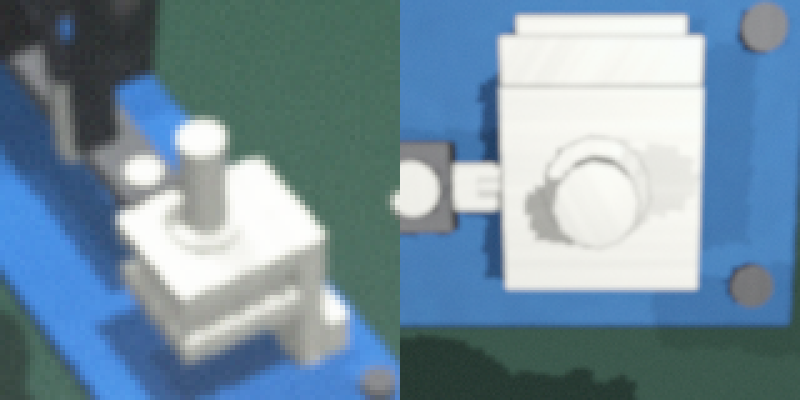

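The collar is flat on the upper ear, the stem is upright and the bar is in line with the bore. The gripper is clear, so I'm handing in.

```bash
python3 -c "
from cell import bot
print(bot.close_job())"
```

```text
the job is handed in; nothing more can be done
None
```

The job is handed in at about 30 s: the arm is swung to its stop, the hitch pin is pressed home through both ears and the eye with its collar on the upper ear, and the gripper has let go and is clear; the hand-in returned no verdict.

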